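Index the specimen disc on its key and press it home

TASK

With your fingertips only, turn the specimen disc on its seat (the orange post is there to push against) until its notch lies over the yellow key, then press the disc down (the green pad in the middle is the place) until it is fully home, flat on the black seat with the key in the notch, and leave it there. Do not grip the post, do not lift, tip or carry the disc, and leave the other things on the table alone.

Things in the scene. Friction and masses are not known exactly. Their poses are not given: they have to be found in the camera images.
- seat: Fixed round indexing seat, white housing with a black top, 160 mm dia; origin at the centre of its underside on the table, z up, x axis along the yellow key. Its flat black top, on which the disc must end, is 30 mm above the table. In its middle a steel platen, 76 mm dia, stands 8 mm proud, carries the disc and slides straight down.
- key (a point): Point on the crest of the yellow key, 50 mm from the seat's axis and 37 mm above the table. The key is a radial bar 10 mm wide with a rounded crest, standing 7 mm above the black top and running from 45 to 78 mm from the axis, so its outer end shows beyond the disc's rim.
- disc: Loose aluminium disc, 110 mm dia, 10 mm thick, 0.3 kg; origin at the centre of its underside, x axis towards the notch, post on the -x side. A spigot under it sits in the platen with 1 mm clearance: it turns about the seat's axis and stays where left (1 to 2 N at the post turns it). Underside 38 mm above the table at the start (1 mm over the key), 30 mm when home.
- notch (a point): Middle of the notch in the disc's rim, 50 mm from its axis, at the height of its underside. The notch is 14 mm wide, open to the rim, cut right through from 43 mm outwards; its two flanks are red and a red line on the top points to it. At the start it is 40 to 180 degrees from the key, either way.
- post (a point): Centre of the top of the orange post that turns the disc: 12 mm dia, standing 20 mm above the disc's top face, its axis 42 mm from the disc's axis, opposite the notch. Its top is 68 mm above the table at the start.
- pad (a point): Centre of the top of the green press pad in the middle of the disc, 32 mm dia, 2 mm above the disc's top face; 50 mm above the table at the start, 42 mm when home.
- platen (a joint): How far the platen is pressed down: 0 at the start (up), 0.008 m when the disc is home. It is held by friction alone, with no spring: it sinks under about 7 to 10 N on the pad and stays where it is left.
- specimen_black: bystander: black resin-mounted specimen, upright cylinder 30 mm dia, 18 mm tall; origin at the centre of its underside
- specimen_red: bystander: red resin-mounted specimen, upright cylinder 30 mm dia, 18 mm tall; origin at the centre of its underside
- test_block: bystander: steel hardness reference block, disc 60 mm dia, 12 mm thick; origin at the centre of its underside
- screwdriver: bystander: screwdriver 160 mm long, lying along its own x axis
- rinse_bottle: bystander: rinse bottle 60 mm dia, 150 mm tall; origin at the centre of its underside
- loupe: bystander: black eyepiece magnifier, 44 mm dia, 35 mm tall; origin at the centre of its underside
- specimen_tray: bystander: blue compartment tray 80 x 110 x 30 mm; origin at the centre of its underside
There are look-alikes about, which are no part of the job. Of the things that look like the disc, the largest one is meant.

How it is judged:
By the outcome, as a careful person would: the job done as asked, in the order asked, and still so for the second after the job is handed in, with the robot touching nothing.
It also fails if it takes over 51 s, if anything falls off the work surface, if the arm or the gripper's body presses on something with over 40 N, if the wrist force passes 120 N, or if a joint passes its speed limit or range.

ROBOT

A 6-joint arm with a two-finger parallel gripper is mounted at the origin on the work surface. World frame = base frame: x ahead of the robot, y to its left, z up, the work surface at z = 0. Lengths are in mm, angles in rad, forces in N, time in s.
With the tool pointing down it reaches from about 300 to 775 mm from the base axis. Payload 14.6 kg.
Tool frame: the origin (TCP) lies midway between the tips of the shut fingers; the grasp point (between the pads) lies 19 mm behind it (pinch_z is the distance from the TCP to the grasp point, in mm); z points along the fingers, y is the direction in which the jaws open and shut (so a half turn about z gives the same grasp; the last joint's range is limited). The gripper opens to 94 mm and grips with 3 to 60 N. Pads are 16 mm wide; open, the fingers measure 119 mm over their backs; the gripper's body (75 mm by 177 mm) begins 78 mm behind the grasp point.
Start: joints at [-1.353, 0.3, 1.521, -0, 1.321, -0.067], TCP at [154.524, -527.837, 205.446] pointing down, gripper open.
Joint ranges: [-3.03, 3.03], [-0.79, 2.21], [0.23, 2.52], [-1.04, 4.18], [0, 3.07], [-2.55, 2.55]. Speed limits (rad/s): [2.22, 2.22, 2.57, 3.14, 3.14, 3.14].

INTERFACE

Orientations are given as [roll, pitch, yaw] about the fixed x, y, z axes, in that order (R = Rz(yaw) Ry(pitch) Rx(roll)).
In Python, from cell import read_state, camera, sign_off, pinch_z gives the robot as it stands. The module is installed in compiled form; this text tells all that it offers.
- The arm moves only by the tool servo_tool, never from a script. Its argument "series" is a list of rows, each a list of 6 numbers: the shift along the tool's x, y, z in cm, then the turn, a rotation vector about the tool's x, y, z in rad. In form: [[tx, ty, tz, rx, ry, rz], ...]. A call has exactly 10 rows; each row is the pose to reach, as a shift and turn from the pose commanded when the call began, along the tool's axes at that moment; what a row does not reach only later rows make up. A row lasts 1/12 s, in which the tool goes at most 41.7 mm and 7.16 degrees, less where a joint would pass 70% of its speed; a pose out of reach is approached as far as the arm can. A call with a gripper value outside its range is refused whole. "gripper" is the finger opening in cm, from 0 to 9.4, set as the call begins (left out, the last holds). The fingers move at their own pace and stop on an object; "grip_force" is the grip in N (left out, the last holds). Time passes only in rows, so rows that repeat a pose let the fingers close, or fill a call up. It gives the time, the measured TCP pose, the force and the opening at its end, in the units of the state.
- read_state(): the state, without advancing time (a new reading comes with each control period).
- camera(name): name is "side" or "top" or "wrist"; returns a dict with "pixels" (400x640x3 uint8, red, green, blue), "fx", "fy", "cx", "cy" (pixels), "pose" (4x4, takes a point from camera to world coordinates); the wrist camera has in their place "mount" (4x4, takes a point from camera to tool coordinates, whose origin is the TCP and whose axes are the flange's). Camera axes: x right, y down, z forward; pixel columns grow to the right and rows downward; lengths in mm; the calibration is good to about 2 mm. The wrist camera is an equidistant fisheye: a pixel r from the principal point sees the ray r / f radians off the axis. A picture is of the moment at which its call begins: read the wrist's pose just before it. There is no depth.
- sign_off(): hands the job in, once; it reports no verdict.
The state is a dict: "clock": time; "joints": joint angles; "qd": joint speeds; "effort": joint torques, N m; "eef_pos": TCP position; "eef_rot": TCP orientation; "wrist_force": force on the tool from outside, world axes, zero at the start; "moment": the same for the moment, N m; "finger_gap": finger opening in mm.
Only numpy, scipy, OpenCV 4.12 (cv2) and the standard library are available. Lean on these libraries where they do the work, as an engineer would, in place of code of your own. Each camera call takes 0.05 s, during which the arm holds its last target.

## Working session

There is one attempt and no reset: what is moved stays moved. The work goes in short steps, Python scripts to look and compute and a tool call to move; the robot and the scene stay as the last step left them, time stands still between calls to the robot, and variables do not carry over. Pictures are saved under pics/ and viewed, and the job is handed in when it is done.

Besides the shell and the picture viewer there is one more tool, called after "Request:" as name([rows], argument=value, ...), one row to a line, values as JSON. servo_tool: Moves the arm, as the interface text tells. Its arguments: {"type":"object","properties":{"series":{"type":"array"},"gripper":{"type":"number"},"grip_force":{"type":"number"}},"required":["series"]}

```bash
mkdir -p pics
python3 - <<'E'
from cell import *
import cv2,numpy as np
s=read_state();print({k:np.round(v,3) for k,v in s.items()},pinch_z)
for n in("side","top","wrist"):
    c=camera(n);cv2.imwrite(f"pics/{n}0.png",c["pixels"][:,:,::-1])
    print(n,c["fx"],c["fy"],c["cx"],c["cy"]);print(np.round(c.get("pose",c.get("mount")),3).tolist())
E
```

```text
{'clock': np.float64(0.0), 'joints': array([-1.353,  0.3  ,  1.522, -0.   ,  1.321, -0.067]), 'qd': array([-0.001, -0.001, -0.   , -0.001, -0.001, -0.002]), 'effort': array([-3.0000e-03, -5.3181e+01, -3.5273e+01,  7.1000e-02,  2.4000e-02,
       -0.0000e+00]), 'eef_pos': array([ 154.445, -527.605,  204.89 ]), 'eef_rot': array([-3.14 , -0.   ,  0.285]), 'wrist_force': array([ 0.661, -0.176, -0.747]), 'moment': array([-0.01 ,  0.095,  0.001]), 'finger_gap': np.float64(93.678)} 18.8
side 409.6643111288504 409.6643111288504 314.191393230701 202.4301588377529
[[0.944, -0.166, 0.286, 255.07], [-0.33, -0.506, 0.797, -850.433], [0.012, -0.846, -0.532, 627.109], [0.0, 0.0, 0.0, 1.0]]
top 412.25915863973796 412.25915863973796 316.7993190756757 196.47657279899593
[[0.003, -0.99, 0.142, 389.313], [-1.0, -0.002, 0.008, -16.449], [-0.007, -0.142, -0.99, 1068.984], [0.0, 0.0, 0.0, 1.0]]
wrist 309.70691628693146 309.70691628693146 318.9769882746541 197.5471124255035
[[-0.001, -0.969, -0.246, 70.634], [1.0, -0.001, -0.001, 0.557], [0.001, -0.246, 0.969, -178.674], [0.0, 0.0, 0.0, 1.0]]
```

View pics/top0.png

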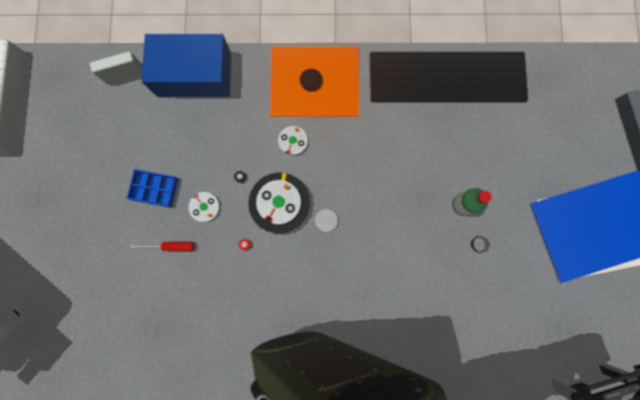

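View pics/side0.png

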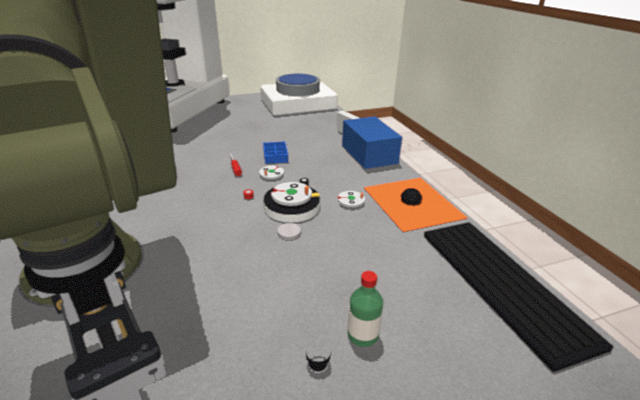

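Run:
```python
import cv2
a=cv2.imread("pics/top0.png")[120:260,180:350]
cv2.imwrite("pics/topc.png",cv2.resize(a,None,fx=4.4,fy=4.2,interpolation=cv2.INTER_CUBIC))
a=cv2.imread("pics/side0.png")[150:250,240:380]
cv2.imwrite("pics/sidec.png",cv2.resize(a,None,fx=5,fy=5,interpolation=cv2.INTER_CUBIC))
```

```text
(no output)
```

View pics/topc.png

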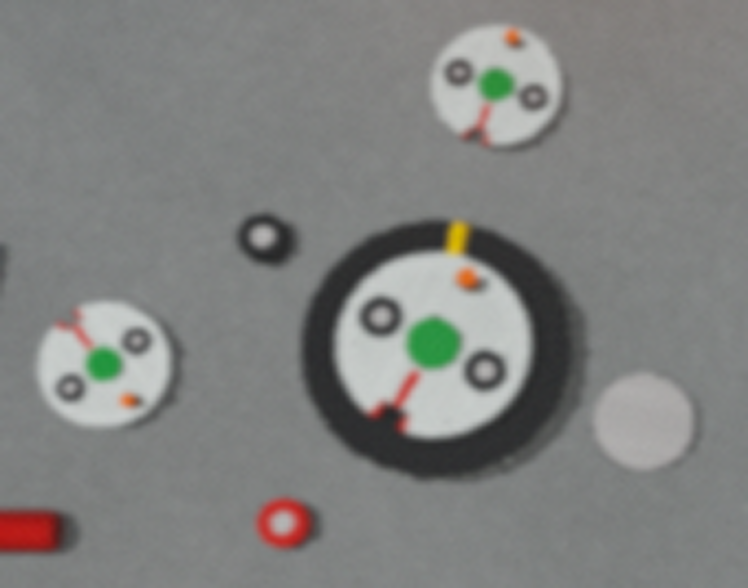

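View pics/sidec.png

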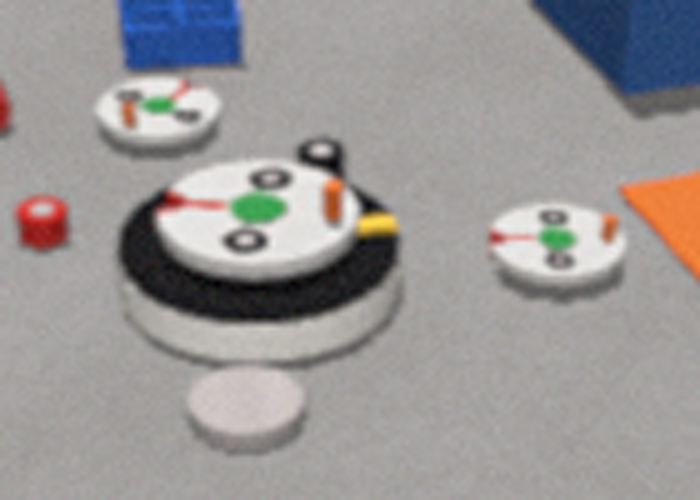

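The three disc-like things in the top view are at (278,201), on the black seat with the yellow key and by far the largest, and two smaller discs lying on the table at (204,207) and (293,140). The one on the seat is meant, and the enlarged crops confirm it. Next I'll locate its parts.

```bash
cat > h.py <<'E'
import numpy as np,cv2
from scipy.spatial.transform import Rotation as Ro
from cell import *
def ray(n,c,u,v,s=None):
    x=(u-c["cx"])/c["fx"];y=(v-c["cy"])/c["fy"]
    if "pose" in c: d=np.array([x,y,1.]);P=c["pose"]
    else:
        r=np.hypot(x,y);d=np.array([np.sin(r)*x/r,np.sin(r)*y/r,np.cos(r)])
        T=np.eye(4);T[:3,:3]=Ro.from_euler("xyz",s["eef_rot"]).as_matrix();T[:3,3]=s["eef_pos"];P=T@c["mount"]
    return P[:3,3],P[:3,:3]@d
def at(n,c,u,v,z,s=None):
    o,d=ray(n,c,u,v,s);return (o+d*(z-o[2])/d[2])
def seg(img,s,n):cv2.imwrite(n,img)
E
python3 - <<'E'
from h import *
c=camera("top")
f=lambda a,b:(180+a/4.4-.4,120+b/4.2-.4)
P={k:at("top",c,*f(a,b),z)[:2] for k,a,b,z in[("key",458,238,37),("pad",433,342,50),("notch",390,415,48),("post",468,278,68)]}
for k in P:
  d=P[k]-P["pad"];print(k,P[k].round(1),np.hypot(*d).round(1),np.degrees(np.arctan2(d[1],d[0])).round(1))
c=camera("side")
f=lambda a,b:(240+a/5-.4,150+b/5-.4)
for k,a,b,z in[("key",380,224,37),("pad",259,208,50),("notch",170,203,48),("post",333,186,68)]:print(k,at("side",c,*f(a,b),z)[:2].round(1))
E
```

```text
key [589.   76.2] 66.5 -10.5
pad [523.6  88.3] 0.0 0.0
notch [480.3 112.1] 49.5 151.2
post [559.2  67.5] 41.2 -30.4
key [589.5  71.6]
pad [524.3  88.2]
notch [479.7 112.1]
post [560.9  69. ]
```

The seat's pad is at about (524,88). The post is at -30°, the notch at 150° and the key at about -11°, so I need to turn the disc about 161° clockwise. I'll go over there with the fingers shut.

Request:
servo_tool([
  [2.9,-2.4,0,0,0,-0.12],
  [5.8,-4.8,0,0,0,-0.24],
  [8.7,-7.2,0,0,0,-0.36],
  [11.6,-9.6,0,0,0,-0.48],
  [14.5,-12,0,0,0,-0.6],
  [17.4,-14.4,0,0,0,-0.72],
  [20.3,-16.8,0,0,0,-0.84],
  [23.2,-19.2,0,0,0,-0.96],
  [26.1,-21.6,0,0,0,-1.08],
  [29,-24,0,0,0,-1.2],
], gripper=0, grip_force=10)

```text
clock: 1.08
eef_pos: [366.0, -214.3, 205.6]
eef_rot: [3.141, 0.0, 1.491]
wrist_force: [-0.4, -1.3, 0.3]
finger_gap: 30.9
```

Request:
servo_tool([
  [3.2,1.8,0.4,0,0,-0.12],
  [6.4,3.5,0.8,0,0,-0.24],
  [9.7,5.3,1.2,0,0,-0.36],
  [12.9,7,1.6,0,0,-0.48],
  [16.1,8.8,2,0,0,-0.6],
  [19.4,10.5,2.4,0,0,-0.72],
  [22.6,12.3,2.8,0,0,-0.84],
  [25.8,14,3.2,0,0,-0.96],
  [29,15.8,3.6,0,0,-1.08],
  [32.3,17.5,4,0,0,-1.2],
])

```text
clock: 1.92
eef_pos: [568.2, 92.5, 165.1]
eef_rot: [-3.141, -0.0, 2.691]
wrist_force: [0.6, -0.1, 0.6]
finger_gap: 0.7
```

Run:
```python
from h import *
s=read_state();print(s["joints"].round(3),s["eef_pos"],s["eef_rot"],s["finger_gap"])
c=camera("wrist");cv2.imwrite("pics/w1.png",c["pixels"][:,:,::-1])
```

```text
[ 0.098  0.391  1.495 -0.     1.256 -1.022] [568.23022025  92.48188198 165.09309861] [-3.14149364e+00 -4.71222517e-05  2.69081418e+00] 0.7142764301110616
```

View pics/w1.png

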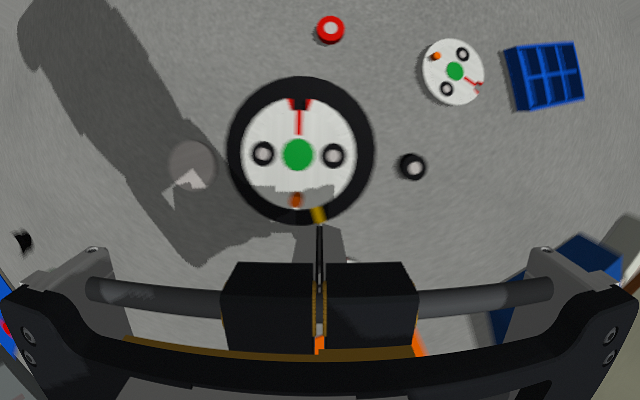

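Run:
```python
import cv2
a=cv2.imread("pics/w1.png")[70:270,210:390]
cv2.imwrite("pics/w1c.png",cv2.resize(a,None,fx=3,fy=3,interpolation=cv2.INTER_CUBIC))
```

```text
(no output)
```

View pics/w1c.png

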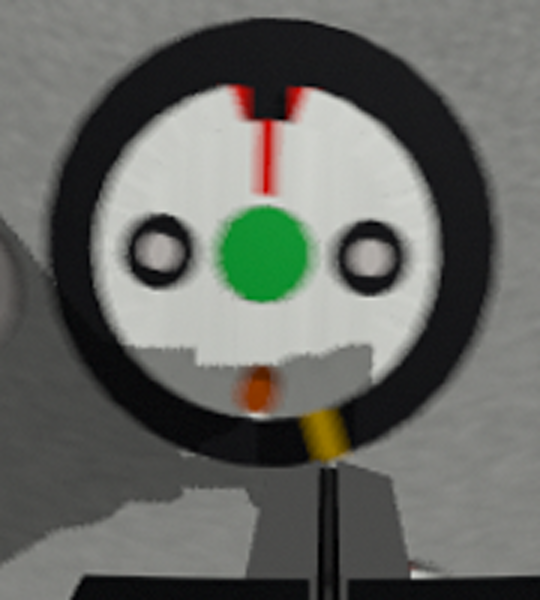

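Run:
```python
from h import *
s=read_state();c=camera("wrist")
f=lambda a,b:(210+a/3-.33,70+b/3-.33)
P={k:at("w",c,*f(a,b),z,s)[:2] for k,a,b,z in[("key",323,434,37),("pad",264,254,50),("notch",270,104,48),("post",258,380,68),("s1",50,240,30),("s2",494,240,30),("s3",270,18,30),("s4",270,466,30)]}
for k in P:
  d=P[k]-P["pad"];print(k,P[k].round(1),np.hypot(*d).round(1),np.degrees(np.arctan2(d[1],d[0])).round(1))
def pj(p):
  q=np.linalg.inv(c["mount"])@np.r_[p,1];q=q[:3];r=np.hypot(q[0],q[1]);t=np.arctan2(r,q[2]);return (c["cx"]+c["fx"]*t*q[0]/r).round(1),(c["cy"]+c["fy"]*t*q[1]/r).round(1)
for p in([0,0,0],[8,0,0],[8,12.5,0],[8,12.5,-60],[8,0,-20],[8,0,-60]):print(p,pj(np.array(p,float)))
```

```text
key [590.5  84.6] 66.2 -8.9
pad [525.2  94.9] 0.0 0.0
notch [483.1 117. ] 47.6 152.3
post [557.8  78.2] 36.6 -27.0
s1 [489.1  27.8] 76.2 -118.2
s2 [555.2 165.6] 76.8 67.0
s3 [455.3 128.9] 77.8 154.0
s4 [595.3  61.4] 77.7 -25.5
[0, 0, 0] (np.float64(320.4), np.float64(238.5))
[8, 0, 0] (np.float64(320.4), np.float64(226.4))
[8, 12.5, 0] (np.float64(340.8), np.float64(226.3))
[8, 12.5, -60] (np.float64(350.0), np.float64(272.7))
[8, 0, -20] (np.float64(320.6), np.float64(238.6))
[8, 0, -60] (np.float64(321.1), np.float64(272.9))
```

Run:
```python
from h import *
s=read_state();print(s["eef_pos"],s["eef_rot"],s["clock"])
c=camera("wrist");p=c["pixels"][:,:,::-1];cv2.imwrite("pics/w2.png",p)
def cen(p,lo,hi,a=30,roi=None):
  m=cv2.inRange(cv2.cvtColor(p,cv2.COLOR_BGR2HSV),lo,hi)
  n,l,st,ce=cv2.connectedComponentsWithStats(m);return [(ce[i].round(1),st[i,4]) for i in range(1,n) if st[i,4]>a]
g=cen(p,(50,150,60),(75,255,255));print(g)
for k in g:print(at("w",c,*k[0],50,s))
for n in("top","side"):
  c=camera(n);p=c["pixels"][:,:,::-1];cv2.imwrite(f"pics/{n}2.png",p)
  for k in cen(p,(50,100,40),(75,255,255)):print(n,k,at("",c,*k[0],50))
```

```text
[568.48204297  94.40252035 163.95127628] [-3.14128364e+00 -1.54080249e-03  2.69324992e+00] 2.0167
[(array([452.4,  72.3]), np.int32(245)), (array([292.9, 154.8]), np.int32(783))]
[512.61246813 267.42665507  50.        ]
[522.0249589   88.43042485  50.        ]
top (array([292.4, 139.5]), np.int32(34)) [681.85767044  54.1540342   50.        ]
top (array([472.3, 201.1]), np.int32(300)) [ 524.30175497 -395.04017286   50.        ]
top (array([203.1, 206.2]), np.int32(40)) [510.30068984 275.04799532  50.        ]
side (array([291.1, 191.1]), np.int32(39)) [523.62381025  89.01528114  50.        ]
side (array([366.1, 302.9]), np.int32(558)) [ 540.05458945 -357.23696381   50.        ]
side (array([361.6, 341.7]), np.int32(87)) [ 493.70385504 -436.83656891   50.        ]
```

Run:
```python
import cv2
a=cv2.imread("pics/side2.png")[120:250,220:380]
cv2.imwrite("pics/side2c.png",cv2.resize(a,None,fx=4.5,fy=4.5,interpolation=cv2.INTER_CUBIC))
```

```text
(no output)
```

View pics/side2c.png

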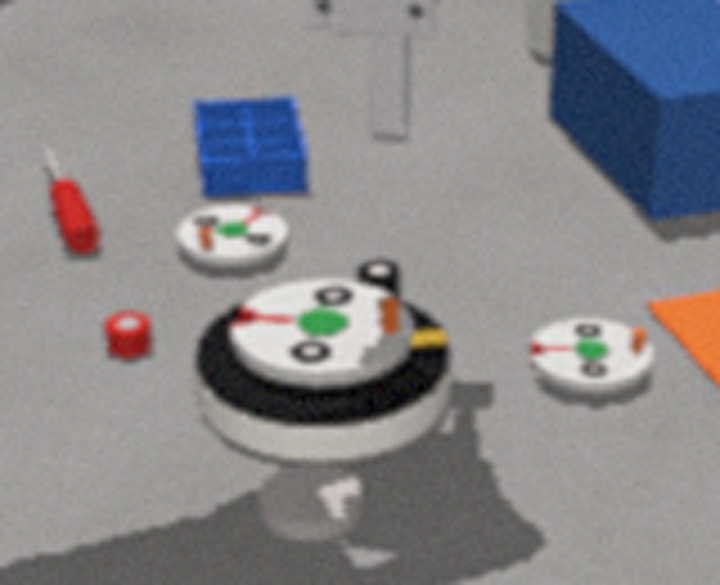

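Run:
```python
import cv2
a=cv2.imread("pics/w2.png")[70:270,210:390]
cv2.imwrite("pics/w2c.png",cv2.resize(a,None,fx=3,fy=3,interpolation=cv2.INTER_CUBIC))
```

```text
(no output)
```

View pics/w2c.png

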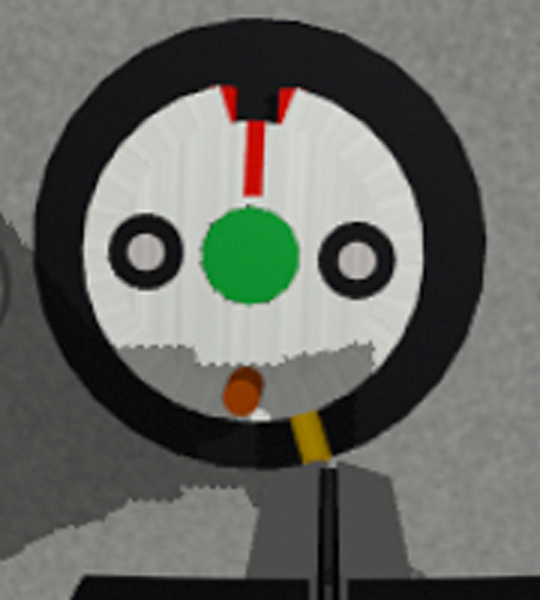

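Run:
```python
from h import *
s=read_state();c=camera("wrist");print(s["eef_pos"],s["eef_rot"])
f=lambda a,b:(210+a/3-.33,70+b/3-.33)
P={k:at("w",c,*f(a,b),z,s)[:2] for k,a,b,z in[("pad",250,255,50),("key",311,438,37),("key_in",305,416,37),("key_out",317,461,37),("notch",258,104,48),("post",241,398,68),("s1",35,240,30),("s2",486,240,30),("s3",258,18,30),("s4",258,468,30)]}
for k in P:
  d=P[k]-P["pad"];print(k,P[k].round(1),np.hypot(*d).round(1),np.degrees(np.arctan2(d[1],d[0])).round(1))
```

```text
[567.14945372  90.37283748 165.27584202] [-3.14116300e+00 -4.17195604e-04  2.68343538e+00]
pad [520.8  84.8] 0.0 0.0
key [587.4  72.9] 67.7 -10.1
key_in [579.4  74.6] 59.5 -9.8
key_out [595.9  71. ] 76.3 -10.4
notch [478.9 108.6] 48.2 150.4
post [557.7  64.2] 42.3 -29.1
s1 [482.4  17.3] 77.7 -119.6
s2 [552.7 156.8] 78.8 66.1
s3 [451.1 120.9] 78.5 152.6
s4 [591.   49.7] 78.5 -26.5
```

```bash
cat >> h.py <<'E'
def cen(p,lo,hi,a=30):
  m=cv2.inRange(cv2.cvtColor(p,cv2.COLOR_BGR2HSV),lo,hi)
  n,l,st,ce=cv2.connectedComponentsWithStats(m);return [(ce[i].round(1),st[i,4]) for i in range(1,n) if st[i,4]>a]
E
python3 - <<'E'
from h import *
for i in range(4):
  s=read_state();print(s["clock"],s["eef_pos"].round(2),s["eef_rot"].round(4),s["wrist_force"].round(1),abs(s["qd"]).max().round(3))
  c=camera("wrist");p=c["pixels"][:,:,::-1].copy();g=cen(p,(50,150,60),(75,255,255),500)
  print(g,at("w",c,*g[0][0],50,s)[:2])
E
```

```text
2.2167 [567.15  89.91 165.59] [-3.1414 -0.      2.6827] [ 0.3 -0.  -0.9] 0.01
[(array([297.8, 154. ]), np.int32(787))] [522.32556811  88.71017552]
2.2667 [567.22  89.71 165.81] [3.1415e+00 3.0000e-04 2.6825e+00] [ 0.1 -0.1  0.1] 0.003
[(array([297.9, 153.8]), np.int32(783))] [522.32955862  88.66977947]
2.3167 [567.29  89.73 165.92] [3.1413e+00 5.0000e-04 2.6826e+00] [-0.1 -0.9  0.8] 0.005
[(array([297.9, 153.6]), np.int32(784))] [522.2551838   88.77744614]
2.3667 [567.36  89.77 165.94] [3.1413e+00 5.0000e-04 2.6828e+00] [ 0.5  0.4 -0.4] 0.004
[(array([297.8, 153.6]), np.int32(782))] [522.29360682  88.72027917]
```

Request:
servo_tool([
  [0,-0.2,1.5,0,0,-0.04],
  [0,-0.4,3.3,0,0,-0.08],
  [-0.1,-0.6,5.1,0,0,-0.12],
  [-0.1,-0.6,6.9,0,0,-0.16],
  [-0.1,-0.6,8.3,0,0,-0.16],
  [-0.1,-0.6,9.5,0,0,-0.16],
  [-0.1,-0.6,10.4,0,0,-0.16],
  [-0.1,-0.6,10.8,0,0,-0.16],
  [-0.1,-0.6,11,0,0,-0.16],
  [-0.1,-0.6,11,0,0,-0.16],
])

```text
clock: 3.25
eef_pos: [565.9, 84.9, 55.6]
eef_rot: [3.141, 0.0, 2.845]
wrist_force: [-0.2, 1.0, 0.4]
finger_gap: 0.9
```

```bash
cat > look.py <<'E'
from h import *
import sys
n=sys.argv[1]
s=read_state();print(s["clock"],s["eef_pos"].round(2),s["eef_rot"].round(4),s["wrist_force"].round(1),abs(s["qd"]).max().round(3))
c=camera("wrist");p=c["pixels"][:,:,::-1];cv2.imwrite(f"pics/w{n}.png",p)
C=camera("top");a=C["pixels"][:,:,::-1][165:240,235:320]
S=camera("side");b=S["pixels"][:,:,::-1][150:250,240:340]
R=lambda x:cv2.resize(x,(390,300),interpolation=cv2.INTER_CUBIC)
cv2.imwrite(f"pics/m{n}.png",np.vstack([np.hstack([R(a),R(b)]),cv2.resize(p[0:280,145:495],(780,624)) [:300]*0+cv2.resize(p[:260,150:488],(780,300))]))
cv2.imwrite(f"pics/v{n}.png",cv2.resize(p[:300,170:470],(600,600),interpolation=cv2.INTER_CUBIC))
E
python3 look.py 3
```

```text
3.25 [565.85  84.91  55.56] [3.1415e+00 2.0000e-04 2.8446e+00] [-0.2  1.   0.4] 0.011
```

View pics/v3.png

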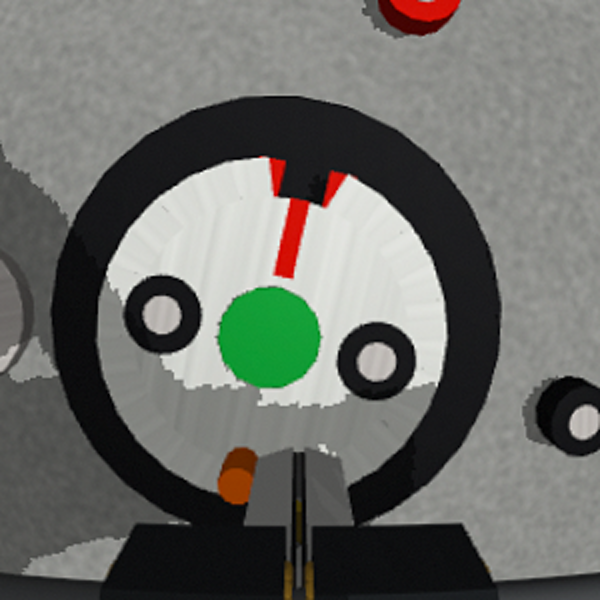

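View pics/m3.png

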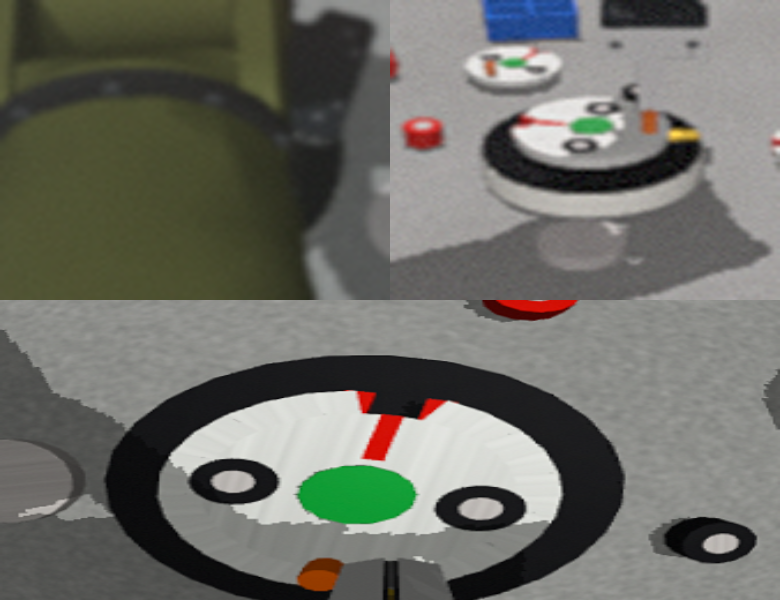

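The post and finger back are almost touching. The finger is about 12 mm thick from its midline. I'll rotate the tool about the disc's axis, with its centre at tool (42,-9).

```bash
cat > arc.py <<'E'
import numpy as np,sys
from scipy.spatial.transform import Rotation as Ro
from cell import read_state
# args: total deg, ; centre from state
tot=float(sys.argv[1]);n=int(sys.argv[2]);C=np.array([523.,88.6])
s=read_state();R=Ro.from_euler("xyz",s["eef_rot"]).as_matrix()
c=(R.T@np.r_[C-s["eef_pos"][:2],0])[:2];print("c",c.round(1),"yaw",np.degrees(s["eef_rot"][2]).round(1))
for i in range(1,n+1):
    f=np.radians(tot)*i/n;M=np.array([[np.cos(f),-np.sin(f)],[np.sin(f),np.cos(f)]])
    d=(c-M@c)/10;print([round(d[0],2),round(d[1],2),0,0,0,round(f,3)])
E
python3 arc.py 50 10
```

```text
c [42.2 -9.1] yaw 163.0
[np.float64(-0.06), np.float64(-0.37), 0, 0, 0, np.float64(0.087)]
[np.float64(-0.09), np.float64(-0.75), 0, 0, 0, np.float64(0.175)]
[np.float64(-0.09), np.float64(-1.12), 0, 0, 0, np.float64(0.262)]
[np.float64(-0.06), np.float64(-1.5), 0, 0, 0, np.float64(0.349)]
[np.float64(0.01), np.float64(-1.87), 0, 0, 0, np.float64(0.436)]
[np.float64(0.11), np.float64(-2.23), 0, 0, 0, np.float64(0.524)]
[np.float64(0.24), np.float64(-2.58), 0, 0, 0, np.float64(0.611)]
[np.float64(0.4), np.float64(-2.92), 0, 0, 0, np.float64(0.698)]
[np.float64(0.59), np.float64(-3.25), 0, 0, 0, np.float64(0.785)]
[np.float64(0.81), np.float64(-3.55), 0, 0, 0, np.float64(0.873)]
```

Request:
servo_tool([
  [-0.05,-0.35,0,0,0,0.09],
  [-0.1,-0.75,0,0,0,0.175],
  [-0.1,-1.1,0,0,0,0.26],
  [-0.05,-1.5,0,0,0,0.35],
  [0,-1.85,0,0,0,0.435],
  [0.1,-2.25,0,0,0,0.525],
  [0.25,-2.6,0,0,0,0.61],
  [0.4,-2.9,0,0,0,0.7],
  [0.6,-3.25,0,0,0,0.785],
  [0.8,-3.55,0,0,0,0.87],
])

```text
clock: 4.23
eef_pos: [547.9, 53.1, 56.0]
eef_rot: [3.141, 0.0, 1.97]
wrist_force: [1.3, 0.7, 1.1]
finger_gap: 0.6
```

```bash
python3 look.py 4; python3 arc.py 50 10
```

```text
4.2333 [547.9   53.13  55.98] [3.1407e+00 4.0000e-04 1.9705e+00] [1.3 0.7 1.1] 0.965
c [42.3 -8.9] yaw 113.3
[np.float64(-0.06), np.float64(-0.37), 0, 0, 0, np.float64(0.087)]
[np.float64(-0.09), np.float64(-0.75), 0, 0, 0, np.float64(0.175)]
[np.float64(-0.09), np.float64(-1.13), 0, 0, 0, np.float64(0.262)]
[np.float64(-0.05), np.float64(-1.5), 0, 0, 0, np.float64(0.349)]
[np.float64(0.02), np.float64(-1.87), 0, 0, 0, np.float64(0.436)]
[np.float64(0.12), np.float64(-2.23), 0, 0, 0, np.float64(0.524)]
[np.float64(0.26), np.float64(-2.59), 0, 0, 0, np.float64(0.611)]
[np.float64(0.42), np.float64(-2.93), 0, 0, 0, np.float64(0.698)]
[np.float64(0.61), np.float64(-3.25), 0, 0, 0, np.float64(0.785)]
[np.float64(0.83), np.float64(-3.56), 0, 0, 0, np.float64(0.873)]
```

View pics/v4.png

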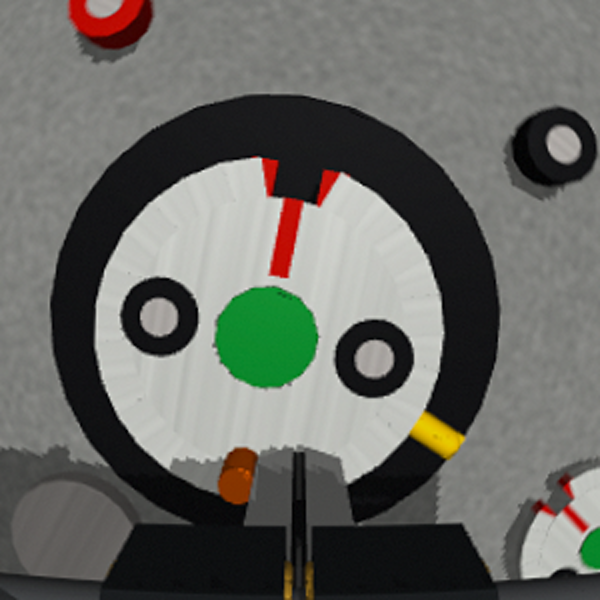

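The picture shows the disc turning with the finger: the post is still at its side at (237,480) and the key has appeared at (437,435). I'll make another 50° arc.

Request:
servo_tool([
  [-0.05,-0.35,0,0,0,0.09],
  [-0.1,-0.75,0,0,0,0.175],
  [-0.1,-1.1,0,0,0,0.26],
  [-0.05,-1.5,0,0,0,0.35],
  [0,-1.85,0,0,0,0.435],
  [0.1,-2.25,0,0,0,0.525],
  [0.25,-2.6,0,0,0,0.61],
  [0.4,-2.9,0,0,0,0.7],
  [0.6,-3.25,0,0,0,0.785],
  [0.8,-3.55,0,0,0,0.87],
])

```text
clock: 5.22
eef_pos: [512.2, 46.8, 55.8]
eef_rot: [3.141, -0.0, 1.104]
wrist_force: [0.7, -1.4, 0.1]
finger_gap: 0.4
```

```bash
python3 look.py 5; python3 arc.py 50 10
```

```text
5.2167 [512.17  46.77  55.78] [ 3.1408e+00 -2.0000e-04  1.1041e+00] [ 0.7 -1.4  0.1] 1.029
c [42.2 -8.9] yaw 63.6
[np.float64(-0.06), np.float64(-0.37), 0, 0, 0, np.float64(0.087)]
[np.float64(-0.09), np.float64(-0.75), 0, 0, 0, np.float64(0.175)]
[np.float64(-0.09), np.float64(-1.12), 0, 0, 0, np.float64(0.262)]
[np.float64(-0.05), np.float64(-1.5), 0, 0, 0, np.float64(0.349)]
[np.float64(0.02), np.float64(-1.87), 0, 0, 0, np.float64(0.436)]
[np.float64(0.12), np.float64(-2.23), 0, 0, 0, np.float64(0.524)]
[np.float64(0.26), np.float64(-2.58), 0, 0, 0, np.float64(0.611)]
[np.float64(0.42), np.float64(-2.92), 0, 0, 0, np.float64(0.698)]
[np.float64(0.61), np.float64(-3.25), 0, 0, 0, np.float64(0.785)]
[np.float64(0.83), np.float64(-3.55), 0, 0, 0, np.float64(0.873)]
```

View pics/v5.png

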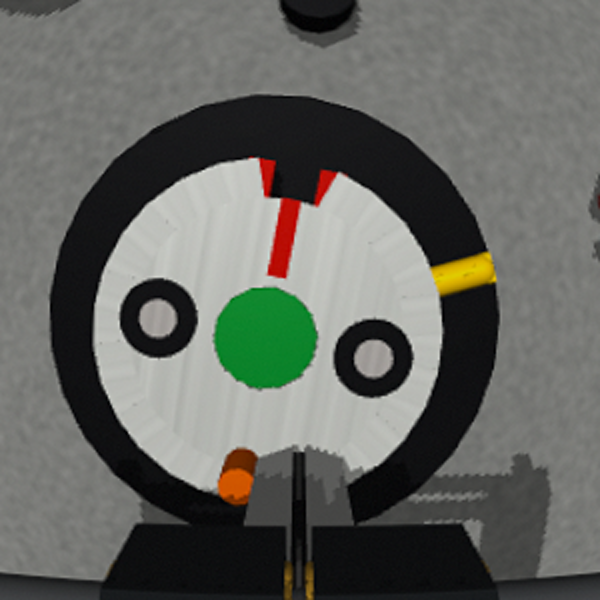

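Request:
servo_tool([
  [-0.05,-0.35,0,0,0,0.09],
  [-0.1,-0.75,0,0,0,0.175],
  [-0.1,-1.1,0,0,0,0.26],
  [-0.05,-1.5,0,0,0,0.35],
  [0,-1.85,0,0,0,0.435],
  [0.1,-2.25,0,0,0,0.525],
  [0.25,-2.6,0,0,0,0.61],
  [0.4,-2.9,0,0,0,0.7],
  [0.5,-3.1,0,0,0,0.74],
  [0.5,-3.1,0,0,0,0.74],
])

```text
clock: 6.2
eef_pos: [486.6, 65.4, 55.6]
eef_rot: [3.142, -0.0, 0.367]
wrist_force: [1.3, 0.2, -0.1]
finger_gap: 0.4
```

```bash
python3 -c "
from cell import *
for i in range(5): camera('wrist')"; python3 look.py 6
```

```text
6.45 [486.64  65.04  55.44] [-3.1416 -0.      0.3671] [-0.   0.9 -0. ] 0.013
```

View pics/v6.png

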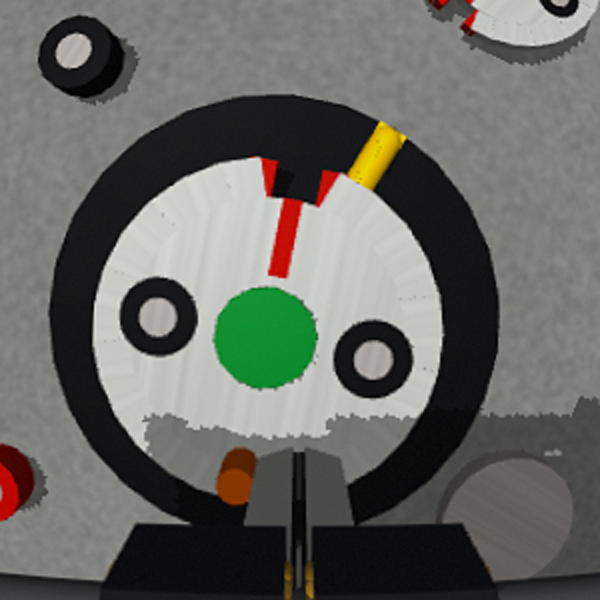

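```bash
cat > ang.py <<'E'
from h import *
import sys,json
s=read_state();c=camera("wrist")
f=lambda a:(170+a[0]/2-.25,a[1]/2-.25)
q=json.loads(sys.argv[1])
C=np.array([523.,88.6])
for k,(a,z) in q.items():
  P=at("w",c,*f(a),z,s)[:2];d=P-C;print(k,P.round(1),np.hypot(*d).round(1),np.degrees(np.arctan2(d[1],d[0])).round(2))
E
python3 ang.py '{"pad":[[266,338],50],"l1":[[278,277],48],"l2":[[291,200],48],"ki":[[361,183],37],"ko":[[393,131],37],"nl":[[262,158],48],"nr":[[340,173],48],"nli":[[266,197],48],"nri":[[316,206],48]}'
```

```text
pad [522.1  88.8] 0.9 168.67
l1 [540.4  91.9] 17.7 10.67
l2 [563.5  96.5] 41.2 11.03
ki [577.2  78.3] 55.2 -10.71
ko [597.  75.] 75.3 -10.43
nl [572.4 109.1] 53.5 22.53
nr [576.4  85.9] 53.4 -2.92
nli [561.7 103.8] 41.6 21.37
nri [564.4  88.9] 41.4 0.45
```

```bash
python3 arc.py 20 7
```

```text
c [42.5 -8.9] yaw 20.9
[np.float64(-0.04), np.float64(-0.21), 0, 0, 0, np.float64(0.05)]
[np.float64(-0.07), np.float64(-0.43), 0, 0, 0, np.float64(0.1)]
[np.float64(-0.09), np.float64(-0.64), 0, 0, 0, np.float64(0.15)]
[np.float64(-0.09), np.float64(-0.86), 0, 0, 0, np.float64(0.199)]
[np.float64(-0.09), np.float64(-1.08), 0, 0, 0, np.float64(0.249)]
[np.float64(-0.07), np.float64(-1.29), 0, 0, 0, np.float64(0.299)]
[np.float64(-0.05), np.float64(-1.51), 0, 0, 0, np.float64(0.349)]
```

Request:
servo_tool([
  [-0.04,-0.2,0,0,0,0.05],
  [-0.07,-0.43,0,0,0,0.1],
  [-0.09,-0.65,0,0,0,0.15],
  [-0.09,-0.86,0,0,0,0.2],
  [-0.09,-1.08,0,0,0,0.25],
  [-0.08,-1.25,0,0,0,0.29],
  [-0.07,-1.38,0,0,0,0.32],
  [-0.06,-1.46,0,0,0,0.34],
  [-0.06,-1.46,0,0,0,0.34],
  [-0.06,-1.46,0,0,0,0.34],
])

```text
clock: 7.48
eef_pos: [480.7, 78.5, 55.5]
eef_rot: [-3.142, -0.0, 0.026]
wrist_force: [-0.5, -0.5, -0.4]
finger_gap: 0.7
```

```bash
python3 -c "
from cell import *
for i in range(4): camera('wrist')"; python3 look.py 7; python3 -c "
import cv2
a=cv2.imread('pics/w7.png')[50:200,230:400];cv2.imwrite('pics/c7.png',cv2.resize(a,None,fx=4,fy=4,interpolation=2))"
```

```text
7.6833 [480.76  78.52  55.45] [-3.1415 -0.      0.0253] [ 0.3  0.3 -0.1] 0.003
```

View pics/c7.png

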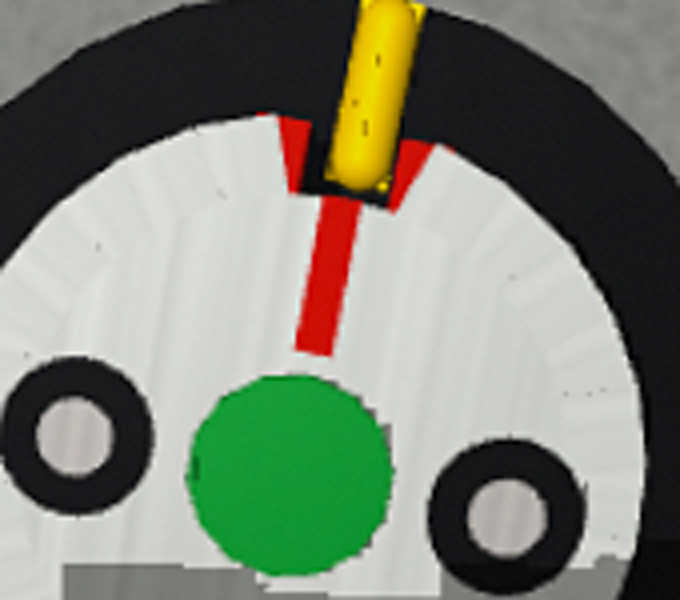

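The picture shows the key crest, at crop x≈366, still about 1.5 mm right of the middle of the notch at x≈356.5, so about 1.7° remains.

Request:
servo_tool([
  [0,-0.02,0,0,0,0.005],
  [-0.01,-0.04,0,0,0,0.01],
  [-0.02,-0.07,0,0,0,0.015],
  [-0.02,-0.09,0,0,0,0.02],
  [-0.03,-0.11,0,0,0,0.025],
  [-0.03,-0.13,0,0,0,0.03],
  [-0.03,-0.13,0,0,0,0.03],
  [-0.03,-0.13,0,0,0,0.03],
  [-0.03,-0.13,0,0,0,0.03],
  [-0.03,-0.13,0,0,0,0.03],
])

```text
clock: 8.67
eef_pos: [480.4, 79.9, 55.4]
eef_rot: [-3.142, 0.0, -0.005]
wrist_force: [-0.2, -0.1, 0.5]
finger_gap: 0.1
```

```bash
python3 look.py 8; python3 -c "
import cv2
a=cv2.imread('pics/w8.png')[50:200,230:400];cv2.imwrite('pics/c8.png',cv2.resize(a,None,fx=4,fy=4,interpolation=2))"
```

```text
8.6667 [480.38  79.85  55.44] [-3.1416  0.     -0.0051] [-0.2 -0.1  0.5] 0.002
```

View pics/c8.png

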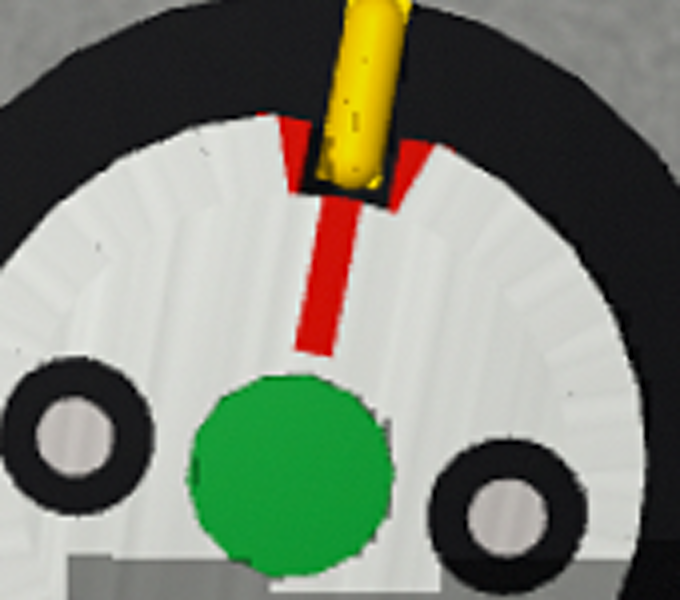

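About 0.6 mm more is still needed.

Request:
servo_tool([
  [0,-0.01,0,0,0,0.003],
  [0,-0.02,0,0,0,0.006],
  [-0.01,-0.04,0,0,0,0.009],
  [-0.01,-0.06,0,0,0,0.013],
  [-0.01,-0.06,0,0,0,0.013],
  [-0.01,-0.06,0,0,0,0.013],
  [-0.01,-0.06,0,0,0,0.013],
  [-0.01,-0.06,0,0,0,0.013],
  [-0.01,-0.06,0,0,0,0.013],
  [-0.01,-0.06,0,0,0,0.013],
])

```text
clock: 9.65
eef_pos: [480.3, 80.4, 55.5]
eef_rot: [-3.142, -0.0, -0.018]
wrist_force: [0.2, 0.2, 0.7]
finger_gap: 0.6
```

```bash
python3 look.py 9; python3 -c "
import cv2
a=cv2.imread('pics/w9.png')[50:150,270:360];cv2.imwrite('pics/c9.png',cv2.resize(a,None,fx=6,fy=6,interpolation=2))"
```

```text
9.65 [480.32  80.43  55.46] [-3.1416 -0.     -0.0182] [0.2 0.2 0.7] 0.002
```

View pics/c9.png

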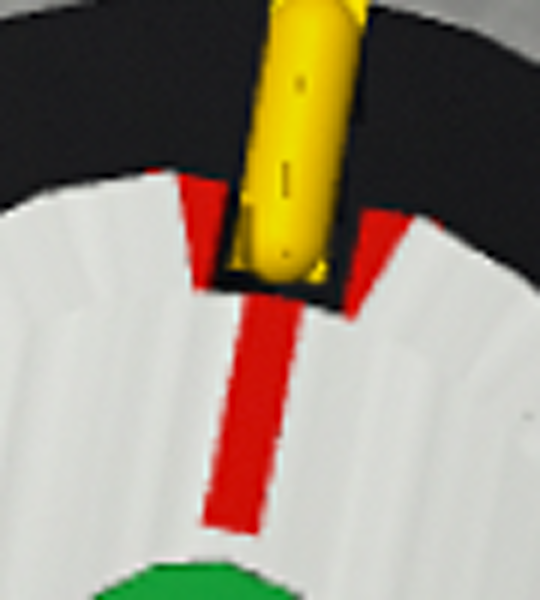

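The notch is centred: the gaps either side of the key are 20 and 18 px. Next I'll back off the post, lift, and go over the pad.

Request:
servo_tool([
  [0,0.3,0,0,0,0],
  [0,0.6,0,0,0,0],
  [0,0.6,-1,0,0,0],
  [0,0.6,-2.2,0,0,0],
  [0.5,0.3,-2.5,0,0,0],
  [1.5,0,-2.5,0,0,0],
  [2.8,-0.5,-2.5,0,0,0],
  [4,-0.8,-2.5,0,0,0],
  [4.25,-0.8,-2.5,0,0,0],
  [4.25,-0.8,-2.5,0,0,0],
])

```text
clock: 10.63
eef_pos: [523.3, 87.8, 80.3]
eef_rot: [-3.142, 0.0, -0.018]
wrist_force: [-1.0, 0.9, 0.2]
finger_gap: 0.4
```

```bash
python3 -c "
from cell import *
for i in range(3): camera('wrist')"; python3 look.py 10
```

```text
10.7833 [522.43  87.55  80.39] [ 3.1416e+00  4.0000e-04 -1.8300e-02] [-0.3  0.1  0.6] 0.004
```

View pics/v10.png

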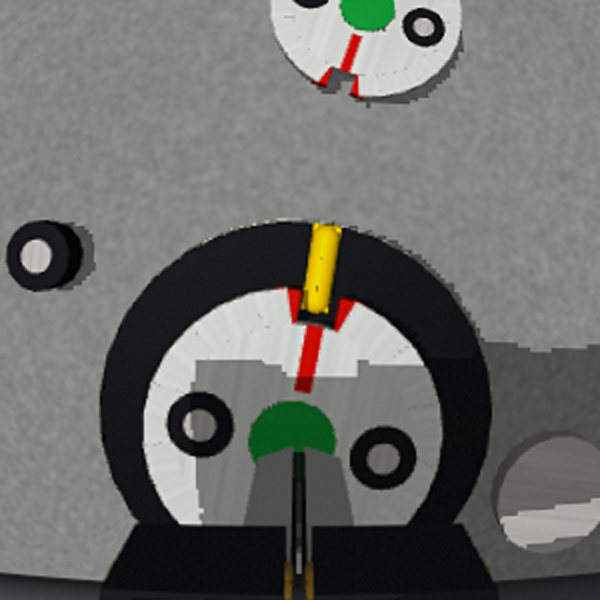

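View pics/m10.png

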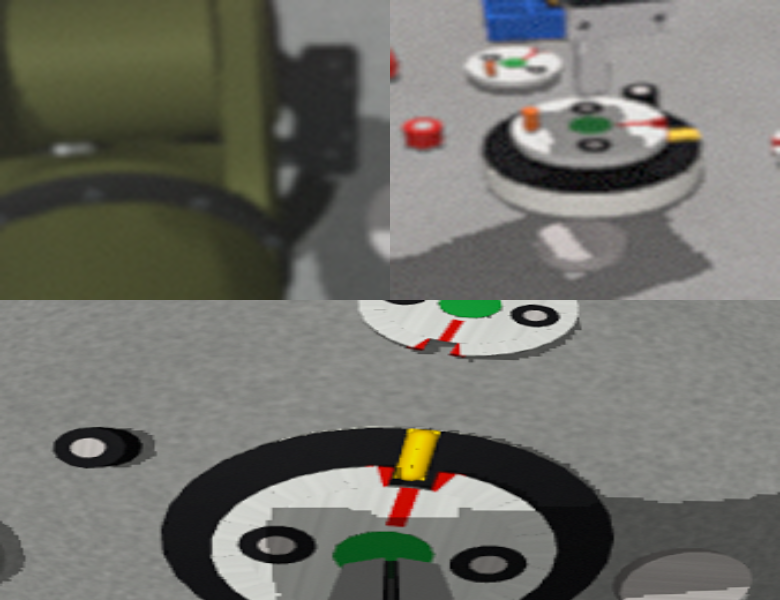

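Request:
servo_tool([
  [0,-0.1,0.5,0,0,0],
  [0.05,-0.12,1.1,0,0,0],
  [0.05,-0.12,1.7,0,0,0],
  [0.05,-0.12,2.2,0,0,0],
  [0.05,-0.12,2.6,0,0,0],
  [0.05,-0.12,2.8,0,0,0],
  [0.05,-0.12,2.9,0,0,0],
  [0.05,-0.12,3,0,0,0],
  [0.05,-0.12,3.1,0,0,0],
  [0.05,-0.12,3.2,0,0,0],
])

```text
clock: 11.77
eef_pos: [523.6, 88.8, 48.8]
eef_rot: [-3.142, -0.0, -0.018]
wrist_force: [-2.9, -0.5, 6.6]
finger_gap: 0.4
```

Request:
servo_tool([
  [0,0,0.06,0,0,0],
  [0,0,0.12,0,0,0],
  [0,0,0.18,0,0,0],
  [0,0,0.24,0,0,0],
  [0,0,0.3,0,0,0],
  [0,0,0.34,0,0,0],
  [0,0,0.38,0,0,0],
  [0,0,0.38,0,0,0],
  [0,0,0.38,0,0,0],
  [0,0,0.38,0,0,0],
])

```text
clock: 12.6
eef_pos: [523.6, 88.9, 45.2]
eef_rot: [-3.142, -0.001, -0.018]
wrist_force: [-1.5, -0.2, 5.3]
finger_gap: 0.5
```

```bash
python3 look.py 11
```

```text
12.6 [523.63  88.89  45.16] [-3.1415e+00 -6.0000e-04 -1.8100e-02] [-1.5 -0.2  5.3] 0.002
```

View pics/v11.png

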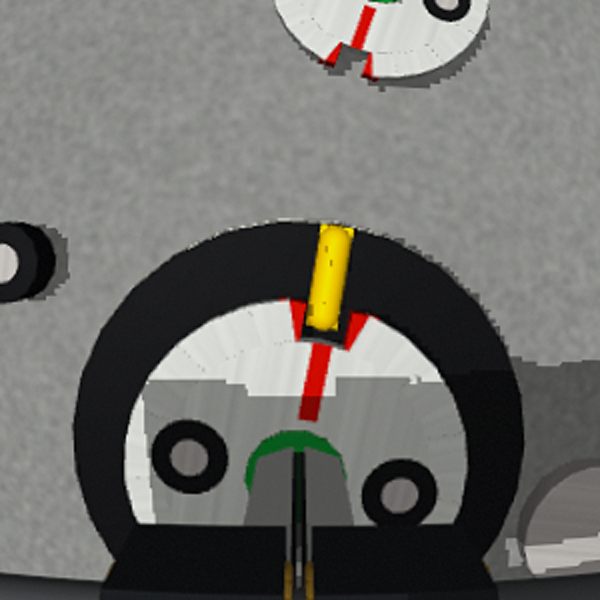

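The disc is sinking at about 6 N with the key in the notch. I'll keep pressing until the force rises.

Request:
servo_tool([
  [0,0,0.05,0,0,0],
  [0,0,0.1,0,0,0],
  [0,0,0.15,0,0,0],
  [0,0,0.2,0,0,0],
  [0,0,0.25,0,0,0],
  [0,0,0.3,0,0,0],
  [0,0,0.33,0,0,0],
  [0,0,0.36,0,0,0],
  [0,0,0.38,0,0,0],
  [0,0,0.4,0,0,0],
])

```text
clock: 13.58
eef_pos: [523.7, 88.9, 42.2]
eef_rot: [-3.142, -0.001, -0.018]
wrist_force: [-9.3, -0.6, 22.0]
finger_gap: 0.6
```

Request:
servo_tool([
  [0,0,0.01,0,0,0],
  [0,0,0.02,0,0,0],
  [0,0,0.03,0,0,0],
  [0,0,0.04,0,0,0],
  [0,0,0.04,0,0,0],
  [0,0,0.04,0,0,0],
  [0,0,0.04,0,0,0],
  [0,0,0.04,0,0,0],
  [0,0,0.04,0,0,0],
  [0,0,0.04,0,0,0],
])

```text
clock: 14.42
eef_pos: [523.7, 88.9, 42.1]
eef_rot: [-3.142, -0.001, -0.018]
wrist_force: [-10.8, -1.7, 23.8]
finger_gap: 0.8
```

```bash
python3 look.py 12
```

```text
14.4167 [523.74  88.87  42.12] [-3.1416e+00 -1.0000e-03 -1.8100e-02] [-10.8  -1.7  23.8] 0.002
```

View pics/v12.png

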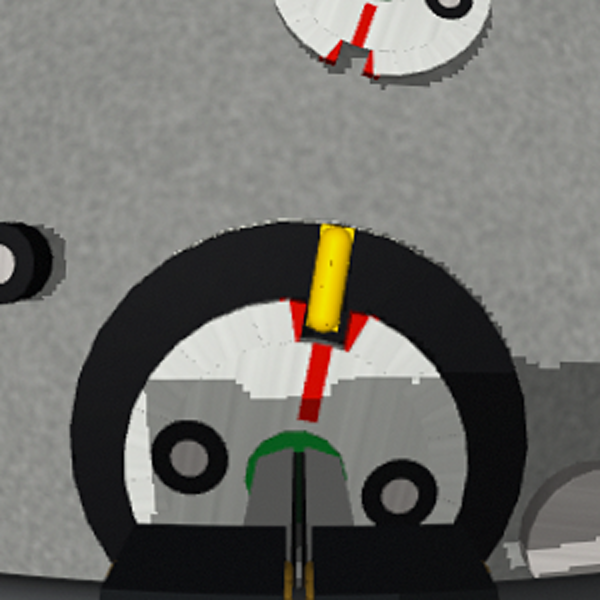

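View pics/m12.png

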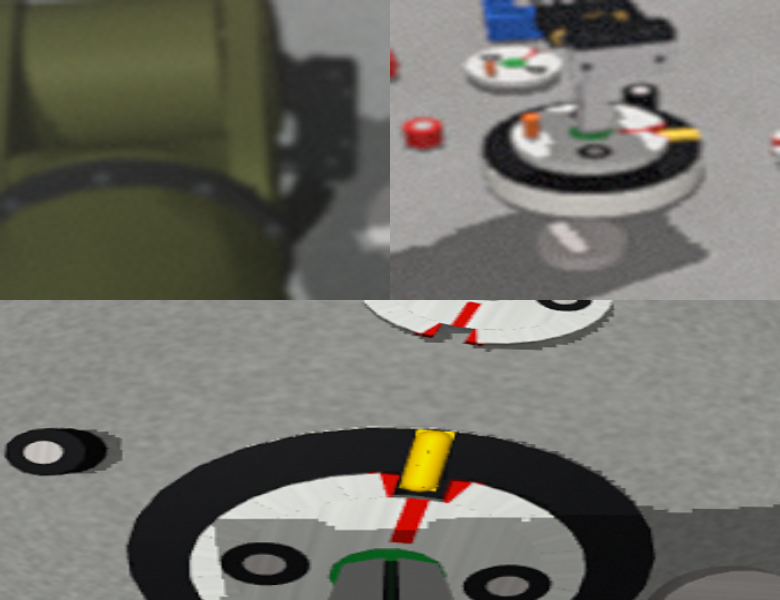

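The tip has stopped at z = 42.1 with 24 N on it, which is the home height. I'll lift straight off, rise, then look from above.

Request:
servo_tool([
  [0,0,-0.1,0,0,0],
  [0,0,-0.2,0,0,0],
  [0,0,-0.5,0,0,0],
  [0,0,-1.2,0,0,0],
  [0,0,-2.5,0,0,0],
  [0,0,-4,0,0,0],
  [-1,0,-6,0,0,0],
  [-2.5,0,-8,0,0,0],
  [-4,0,-10,0,0,0],
  [-5,0,-11,0,0,0],
])

```text
clock: 15.4
eef_pos: [473.1, 89.9, 152.8]
eef_rot: [-3.141, -0.002, -0.018]
wrist_force: [-0.2, 0.4, 0.8]
finger_gap: 0.5
```

Request:
servo_tool([
  [-1,0,0,0,0,0],
  [-2,0,0,0,0,0],
  [-2.5,0,0,0,0,0],
  [-2.5,0,0,0,0,0],
  [-2.5,0,0,0,0,0],
  [-2.5,0,0,0,0,0],
  [-2.5,0,0,0,0,0],
  [-2.5,0,0,0,0,0],
  [-2.5,0,0,0,0,0],
  [-2.5,0,0,0,0,0],
])

```text
clock: 16.23
eef_pos: [448.5, 90.2, 150.1]
eef_rot: [3.142, 0.0, -0.018]
wrist_force: [0.3, 0.0, 0.3]
finger_gap: 0.9
```

```bash
python3 look.py 13; python3 -c "
import cv2
a=cv2.imread('pics/w13.png')[100:250,230:400];b=cv2.resize(a,(400,353),interpolation=2)
from cell import camera
c=camera('side')['pixels'][:,:,::-1][160:230,255:335];cv2.imwrite('pics/c13.png',cv2.hconcat([b,cv2.resize(c,(400,353),interpolation=2)]))"
```

```text
16.2333 [448.54  90.19 150.12] [ 3.1415e+00  3.0000e-04 -1.8200e-02] [0.3 0.  0.3] 0.003
```

View pics/v13.png

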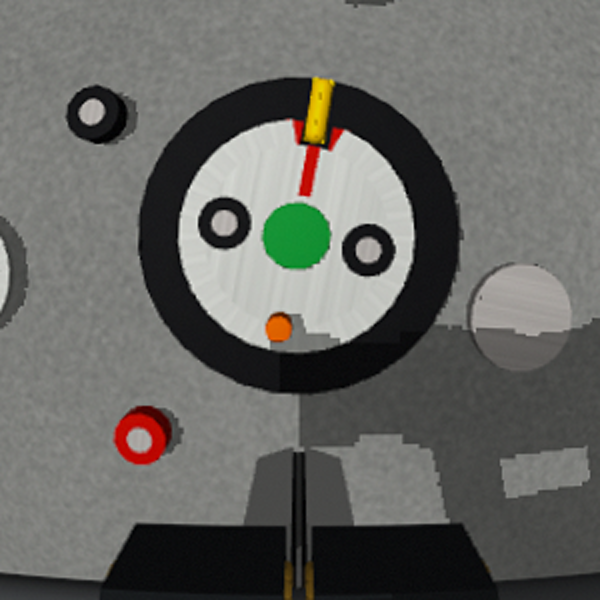

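View pics/c13.png

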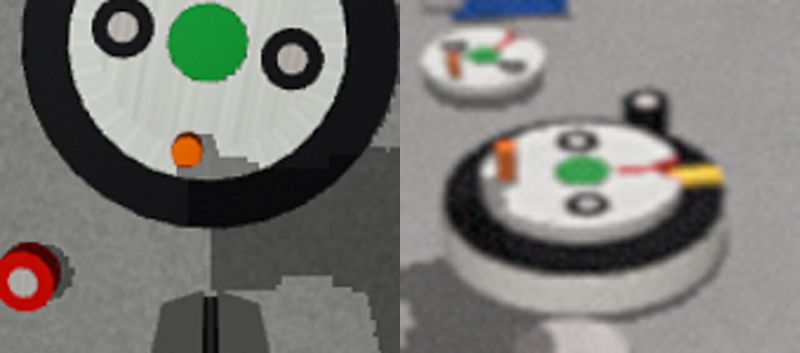

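Run:
```python
from h import *
c=camera("side");g=cen(c["pixels"][:,:,::-1].copy(),(50,100,40),(75,255,255));print(g[:2])
T=np.linalg.inv(c["pose"])
for z in(50,46,44,42):
  q=T@np.r_[523.6,89,z,1];print(z,c["cx"]+c["fx"]*q[0]/q[2],c["cy"]+c["fy"]*q[1]/q[2])
```

```text
[(array([291. , 193.3]), np.int32(35)), (array([365.8, 303.2]), np.int32(570))]
50 291.09330961741057 191.1040364034895
46 291.1189929080838 192.34775045778073
44 291.13179844225374 192.96785880069098
42 291.14457999249106 193.58680572100673
```

```bash
python3 -c "
from cell import *
print(sign_off(),read_state()['clock'])"
```

```text
the job is handed in; nothing more can be done
the job is handed in; nothing more can be done
```

The disc is turned and pressed home with the key in the notch, and I handed the job in at about 16 s, well inside the 51 s limit.

- **Turning:** with the fingers shut, I pushed the orange post about 160° clockwise with the back of one finger. I then trimmed the angle in two small steps until the notch was centred on the key. The last close view showed gaps of 20 and 18 px either side of the key.
- **Pressing:** I pressed on the green pad. It sank at about 5–7 N and stopped with the fingertips at z = 42.1 mm (42 mm is home), where the force rose to about 24 N. I then lifted straight off and moved clear.
- **Last checks:** the wrist force read about zero, the wrist view showed the key lying in the notch, and the neighbouring things in view looked untouched.
- **A small disagreement:** the side camera gives a drop of about 7 mm, slightly less than the 8 mm expected. It resolves only about 1 mm, so I relied on the fingertip height and the hard stop.

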